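# Balance the damp mould on the hump to dry

## Robot

A 6-joint arm with a two-finger parallel gripper is mounted at the origin on the work surface. World frame = base frame: x ahead of the robot, y to its left, z up, the work surface at z = 0. Lengths are in m, angles in rad, forces in N, time in s.
With the tool pointing down it reaches from about 0.35 to 0.975 m from the base axis. Payload 7.1 kg.
Tool frame: the origin (TCP) lies midway between the tips of the shut fingers; the grasp point (between the pads) lies 19 mm behind it; z points along the fingers, y is the line along which they close (so a half turn about z gives the same grasp; the last joint's range is limited). The gripper opens to 88 mm and grips with 3 to 60 N. Pads are 20 mm wide; open, the fingers measure 115 mm over their backs; the gripper's body (75 mm by 178 mm) begins 61 mm behind the grasp point.
Start: joints at [-1.12, 0.423, 1.63, -0, 1.089, -0.019], TCP at [0.283, -0.557, 0.183] pointing down, gripper open.
Joint ranges: [-3, 3], [-0.9, 2.11], [0.09, 2.58], [-1.31, 4.45], [0.11, 2.69], [-2.54, 2.54]. Speed limits (rad/s): [2.39, 2.39, 3.01, 3.14, 3.14, 3.14].

## Interface

Orientations are given as a unit quaternion [w, x, y, z].
In Python, from station import move_pose, movel, movej, command_gripper, wait, inverse_kinematics, read_camera, camera_info, MotionError, job_done, get_time, get_joint_pos, get_qvel, get_effort, get_tcp_pos, get_ee_rot, get_ft_force, get_ft_torque, get_grip_width, get_finger_force gives the robot as it stands. Calls block until the motion is done:
- move_pose(position, orientation): joint-space move of the TCP to a pose.
- movel(position, frame=None, v=0.15, until_force=None): straight line of the TCP; frame=None keeps the orientation; v is the mean speed in m/s. With until_force (N) it stops when the force on the tool has changed by that much, and returns True; else False.
- movej(angles): joint-space move.
- command_gripper(opening): opening from 0.0 (shut) to 1.0 (fully open); the grip force is fixed at half the most; returns when the fingers have stopped.
- wait(seconds).
- inverse_kinematics(position, orientation): joint angles nearest the present ones, or None.
- read_camera(name): name is "scene" or "top" or "wrist"; returns the picture (480x640x3 uint8, red, green, blue); there is no depth.
- camera_info(name): a dict with "intrinsics" (3x3 intrinsics, pixels), "T" (4x4, takes a point from camera to world coordinates); the wrist camera has in their place "tool_from_camera" (4x4, takes a point from camera to tool coordinates, whose origin is the TCP and whose axes are the flange's). Camera axes: x right, y up, looking along -z (the intrinsics and any distortion apply to the point x, -y, -z); pixel columns grow to the right and rows downward; lengths in m; the calibration is good to about 2 mm. A picture is of the moment at which its call begins: read the wrist's pose just before it. camera_info takes no time and is no camera call.
A pose or a line that the arm cannot do raises MotionError and nothing moves.
- job_done(): hands the job in; it is judged then, once.
Readings, each from a call of its own:
- get_time(): time.
- get_joint_pos(): joint angles.
- get_qvel(): joint speeds.
- get_effort(): joint torques, N m.
- get_tcp_pos(): TCP position.
- get_ee_rot(): TCP orientation.
- get_ft_force(): force on the tool from outside, world axes, zero at the start.
- get_ft_torque(): the same for the moment, N m.
- get_grip_width(): opening from 0.0 (shut) to 1.0 (fully open).
- get_finger_force(): force on a finger pad.
Only numpy, scipy, OpenCV 4.12 (cv2) and the standard library are available. Lean on these libraries where they do the work, as an engineer would, in place of code of your own. Each camera call takes 0.05 s, during which the arm holds its last target. There are 200 camera calls.

## Task

One of the three look-alike plaster moulds on the ware board is still damp, so it is clearly heavier than the two dry ones: find it by its weight and set it gently, face up, on the very top of the round hump so that it stays balanced there, about level; the dry ones must end lying flat, face up, on the ware board. Then, with the damp mould let go and balanced, start the drying fan by pushing its red-knobbed lever all the way over towards the fan drum. Never let a mould touch the bench, and do not knock over the two standing clay pots.

Things in the scene. Friction and masses are not known exactly. Their poses are not given: they have to be found in the camera images.
- mould_p_center (a point): a plaster press-mould: an off-white block 120 mm long (its x) x 60 mm wide (its y) x 40 mm high, with a flush rosette on its upper face; z points up out of that face. Point: the block's centre, 20 mm above its underside. One of the three moulds is damp and weighs about 0.48 kg, the other two are dry and weigh about 0.29 kg each; they look exactly alike and lie in any order, face up on the ware board, about 125 mm apart across their widths.
- mould_q_center (a point): a plaster press-mould: an off-white block 120 mm long (its x) x 60 mm wide (its y) x 40 mm high, with a flush rosette on its upper face; z points up out of that face. Point: the block's centre, 20 mm above its underside. One of the three moulds is damp and weighs about 0.48 kg, the other two are dry and weigh about 0.29 kg each; they look exactly alike and lie in any order, face up on the ware board, about 125 mm apart across their widths.
- mould_r_center (a point): a plaster press-mould: an off-white block 120 mm long (its x) x 60 mm wide (its y) x 40 mm high, with a flush rosette on its upper face; z points up out of that face. Point: the block's centre, 20 mm above its underside. One of the three moulds is damp and weighs about 0.48 kg, the other two are dry and weigh about 0.29 kg each; they look exactly alike and lie in any order, face up on the ware board, about 125 mm apart across their widths.
- mould_p: the same mould as mould_p_center; origin at the centre of its underside.
- mould_q: the same mould as mould_q_center; origin at the centre of its underside.
- mould_r: the same mould as mould_r_center; origin at the centre of its underside.
- ware_board: fixed plywood board 180 (x) x 420 (y) x 18 mm (z) on the bench, carrying the three moulds in a row along its y; origin at the centre of its underside, on the bench.
- hump: fixed hump mould: a smooth, cream-coloured ball dome of 70 mm radius, on a round wooden foot of 76 mm radius and 35 mm height; its very top is 105 mm above the bench; friction with plaster about 0.6. Origin at the centre of its underside, on the bench.
- hump_crown (a point): the very top point of the hump's dome, 105 mm above the bench.
- fan: fixed green drum fan (drum 170 mm across, top 200 mm above the bench) on a dark steel plinth 12 mm thick. Origin on the bench, straight below the lever's pivot; its x points from the lever to the drum, whose face is 140 mm away.
- fan_lever (a joint): the fan's toggle lever, rad: 0 leans away from the drum (off), 1.0 is fully over towards the drum (on), 0.5 upright; starts near off. Light friction (about 1 N at the knob); it stays where it is left. It swings in the plane of the fan's x and z.
- fan_lever_tip (a point): centre of the lever's red ball knob (26 mm diameter) on an 80 mm long, 10 mm thick steel rod pivoted 34 mm above the bench; the knob swings from 38 mm before the pivot (fan's -x) to 38 mm behind it, 104 mm above the bench at both ends and 114 mm when upright.
- pot_tall: loose brown clay pot, 170 mm tall, 100 mm across; must stay standing. Origin at the centre of its foot.
- pot_round: loose grey clay pot, 115 mm tall, 112 mm across; must stay standing. Origin at the centre of its foot.
Things that resemble listed ones, but are neither listed nor needed, are in the scene too. Leave any blue or green look-alike of the mould_q alone.

How it is judged:
By the outcome, as a careful person would: the job done as asked, in the order asked, and still so for the second after the job is handed in, with the robot touching nothing.
It also fails if it takes over 72 s, if anything falls off the work surface, if the arm or the gripper's body presses on something with over 40 N, if the wrist force passes 120 N, or if a joint passes its speed limit or range.

## Working session

There is one attempt and no reset: what is moved stays moved. The work goes in short steps, each a Python script; the robot and the scene stay as the last script left them, time stands still between calls to the robot, and variables do not carry over. Pictures are saved under pics/ and viewed, at most 10 in all, crops included, and the job is handed in when it is done.

```bash
ls; mkdir -p pics
python3 - <<'E'
from station import *
import cv2,numpy as np
for n in ("top","scene"):
    im=read_camera(n); cv2.imwrite(f"pics/{n}0.png",im[...,::-1])
    c=camera_info(n); print(n,{k:np.round(np.array(v),4).tolist() if not isinstance(v,str) else v for k,v in c.items()})
print(camera_info("wrist")); print(get_time(),get_tcp_pos(),get_ee_rot(),get_ft_force())
E
```

```text
pics
top {'intrinsics': [[481.4115, 0.0, 318.6876], [0.0, 481.4115, 241.8985], [0.0, 0.0, 1.0]], 'T': [[0.0146, 0.9906, -0.1363, 0.3625], [-0.9999, 0.0153, 0.0037, 0.065], [0.0058, 0.1363, 0.9907, 1.1893], [0.0, 0.0, 0.0, 1.0]]}
scene {'intrinsics': [[532.5919, 0.0, 319.466], [0.0, 532.5919, 238.69], [0.0, 0.0, 1.0]], 'T': [[-0.4045, -0.7647, 0.5016, 1.0721], [0.9145, -0.3318, 0.2316, 0.3379], [-0.0107, 0.5524, 0.8335, 1.092], [0.0, 0.0, 0.0, 1.0]]}
{'intrinsics': array([[333.26355803,   0.        , 323.09208053],
       [  0.        , 333.26355803, 238.96322133],
       [  0.        ,   0.        ,   1.        ]]), 'tool_from_camera': array([[-1.25341540e-03,  9.62376522e-01,  2.71716505e-01,
         7.46632072e-02],
       [ 9.99999206e-01,  1.24149712e-03,  2.15764299e-04,
         1.00350701e-04],
       [-1.29688763e-04,  2.71716559e-01, -9.62377314e-01,
        -2.01465073e-01],
       [ 0.00000000e+00,  0.00000000e+00,  0.00000000e+00,
         1.00000000e+00]])}
0.1 [ 0.28272377 -0.55678428  0.18279237] [-6.63578777e-04  9.72540127e-01  2.32734270e-01 -1.43857948e-04] [-0.25028249 -0.38058265  0.1631642 ]
```

View pics/top0.png

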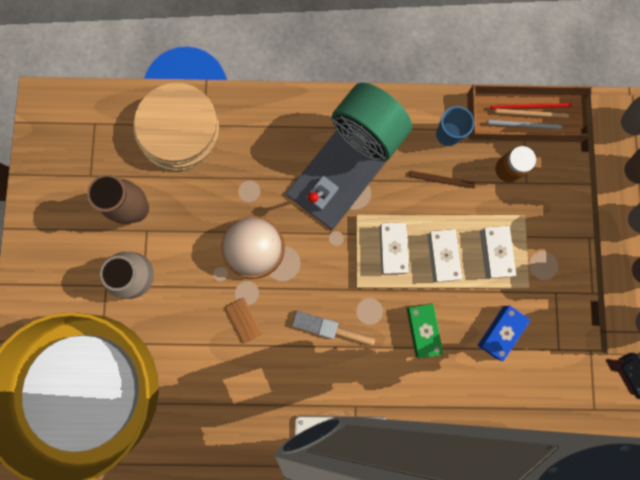

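View pics/scene0.png

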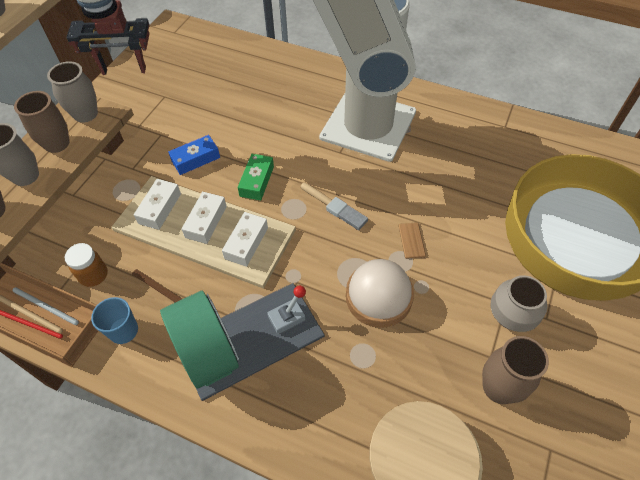

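The top view shows three white moulds on the board at (395,248), (446,255) and (500,252). The hump is at (252,248), the red knob at (314,197), the drum at (372,122), and the pots at (118,200) and (127,275).

Things that could be mistaken for a mould:
- the green block at (425,330) and the blue block at (504,332), both off the board
- the white base plate at (330,425)
- the white jar lid at (522,159)

I choose the three white rosette blocks on the plywood board.

```bash
cat > h.py <<'E'
from station import *
import cv2,numpy as np
def ray(n,uv,T=None):
    c=camera_info(n); K=np.array(c["intrinsics"]); T=np.array(c["T"]) if T is None else T
    d=np.array([(uv[0]-K[0,2])/K[0,0],-(uv[1]-K[1,2])/K[1,1],-1.])
    return T[:3,3],T[:3,:3]@d
def onplane(n,uv,z,T=None):
    o,d=ray(n,uv,T); return o+d*(z-o[2])/d[2]
def tri(u1,u2):
    (a,d),(b,e)=ray("top",u1),ray("scene",u2)
    s=np.linalg.lstsq(np.c_[d,-e],b-a,rcond=None)[0]
    p,q=a+d*s[0],b+e*s[1]; return (p+q)/2,np.linalg.norm(p-q)
def blobs(mask,amin,roi=None):
    m=mask.astype(np.uint8)
    if roi: 
        k=np.zeros_like(m); k[roi[1]:roi[3],roi[0]:roi[2]]=1; m*=k
    cs=cv2.findContours(m,cv2.RETR_EXTERNAL,cv2.CHAIN_APPROX_NONE)[0]
    return sorted([c for c in cs if cv2.contourArea(c)>amin],key=lambda c:c[:,0,0].mean())
def rect(c,n,z,T=None):
    w=np.array([onplane(n,p,z,T)[:2] for p in c[:,0]],np.float32)
    ctr,(a,b),_=r=cv2.minAreaRect(w); bx=cv2.boxPoints(r)
    e=max((bx[1]-bx[0],bx[2]-bx[1]),key=np.linalg.norm)
    yaw=np.arctan2(e[1],e[0]); yaw=(yaw+np.pi/2)%np.pi-np.pi/2
    return np.array(ctr),yaw,sorted((a,b))
def white(im):
    h=cv2.cvtColor(im,cv2.COLOR_RGB2HSV); return (h[...,1]<55)&(h[...,2]>165)
def red(im):
    i=im.astype(int); return (i[...,0]>120)&(i[...,1]<60)&(i[...,2]<60)
def quat(yaw): # tool down, tool x along world yaw
    return np.array([0,np.cos(yaw/2),np.sin(yaw/2),0])
E
python3 - <<'E'
from h import *
t=cv2.imread("pics/top0.png")[...,::-1]; s=cv2.imread("pics/scene0.png")[...,::-1]
for c in blobs(white(t),300,(355,210,530,295)): print("mould",*rect(c,"top",.058))
for c in blobs(white(s),300,(110,170,300,290)): print("mould scene",*rect(c,"scene",.058))
kt=[c.reshape(-1,2) for c in blobs(red(t),20,(280,170,350,230))]; ks=[c.reshape(-1,2) for c in blobs(red(s),20,(270,270,330,310))]
print(len(kt),len(ks)); f=lambda c:cv2.minEnclosingCircle(c)
print("knob",f(kt[0]),f(ks[0]),tri(f(kt[0])[0],f(ks[0])[0]))
def cream(im):
    h=cv2.cvtColor(im,cv2.COLOR_RGB2HSV); return (h[...,1]<75)&(h[...,2]>110)
a=blobs(cream(t),800,(205,200,300,285)); b=blobs(cream(s),800,(335,245,420,325))
for x,n in((a,"top"),(b,"scene")):
    for c in x: print(n,cv2.contourArea(c),cv2.fitEllipse(c),cv2.boundingRect(c),onplane(n,cv2.fitEllipse(c)[0],.035))
if a and b: print("hump",tri(cv2.fitEllipse(a[0])[0],cv2.fitEllipse(b[0])[0]))
h=cv2.cvtColor(t,cv2.COLOR_RGB2HSV); d=blobs((h[...,2]<95)&(h[...,1]<80),1000,(280,120,400,235))
for c in d: print("plinth",*rect(c,"top",.012),cv2.boundingRect(c))
for u in((288,193),(332,229),(336,123),(385,157)): print(u,onplane("top",u,.012))
o=np.hstack([cv2.resize(t[180:290,210:360],(400,300)),cv2.resize(t[205:300,350:535],(400,300))]); cv2.imwrite("pics/c1.png",o[...,::-1])
E
```

```text
mould [ 0.50730175 -0.11916044] 0.04179609 [0.05917985737323761, 0.1197429969906807]
mould [ 0.49164248 -0.24109294] 0.107519984 [0.05869524925947189, 0.12049371004104614]
mould [ 0.50234938 -0.37008128] 0.09095597 [0.05977301672101021, 0.12053342908620834]
mould scene [ 0.50332117 -0.36798328] 0.094362855 [0.06005089730024338, 0.12124453485012054]
mould scene [ 0.49283898 -0.23952878] 0.1062634 [0.0597812756896019, 0.12108448147773743]
mould scene [ 0.51106888 -0.11765522] 0.032742023 [0.06016656383872032, 0.12604086101055145]
1 1
knob ((313.0, 196.5), 4.924529075622559) ((299.4154968261719, 291.5704345703125), 5.60111665725708) (array([0.61640878, 0.07714586, 0.10503697]), np.float64(0.0034279033768099417))
top 2331.0 ((252.57965087890625, 245.8798828125), (54.181392669677734, 54.849395751953125), 101.42203521728516) (225, 219, 56, 55) [0.50920147 0.22018721 0.035     ]
scene 3507.0 ((378.7332763671875, 283.7351989746094), (66.49012756347656, 72.61287689208984), 99.88927459716797) (337, 251, 76, 68) [0.49411983 0.21579102 0.035     ]
hump (array([0.50624596, 0.21778832, 0.05677649]), np.float64(0.001119281419655628))
plinth [0.71248478 0.01901634] -0.642236 [0.17187084257602692, 0.262067586183548] (286, 120, 101, 109)
(288, 193) [0.64686134 0.1391605  0.012     ]
(332, 229) [0.55730159 0.02805175 0.012     ]
(336, 123) [0.83193542 0.02080207 0.012     ]
(385, 157) [ 0.74408076 -0.10414976  0.012     ]
```

View pics/c1.png

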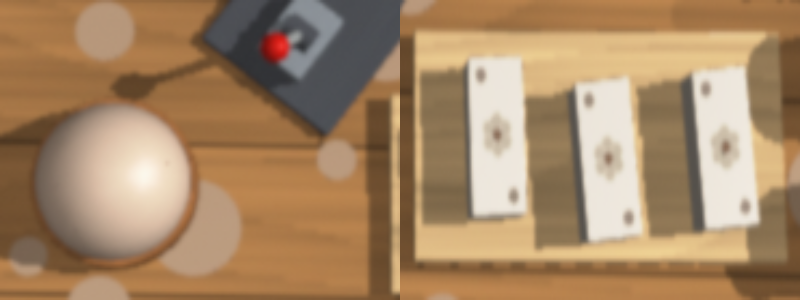

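```bash
cat >> h.py <<'E'
from scipy.spatial.transform import Rotation as Rn
def wristT():
    q=np.array(get_ee_rot()); T=np.eye(4); T[:3,:3]=Rn.from_quat(q[[1,2,3,0]]).as_matrix(); T[:3,3]=get_tcp_pos()
    return T@np.array(camera_info("wrist")["tool_from_camera"])
def wrist(name):
    T=wristT(); im=read_camera("wrist"); cv2.imwrite(f"pics/{name}.png",im[...,::-1]); np.save(f"pics/{name}.npy",T); return T,im
E
python3 - <<'E'
from h import *
p=np.array([.47,-.24,.30])
move_pose(p,quat(.1)); wait(.2)
T,im=wrist("w1"); print(get_time(),get_joint_pos(),get_ft_force())
for c in blobs(white(im),1500): print("mould",*rect(c,"wrist",.058,T),cv2.boundingRect(c))
E
```

```text
1.7917 [-4.95902690e-01  1.58332574e-01  1.71836685e+00 -7.84354136e-05
  1.26543945e+00  9.75921512e-01] [-0.92890956  0.38165616 -0.80281636]
mould [0.50845337 0.1552476 ] -0.16040659 [0.043615762144327164, 0.10892970114946365] (0, 94, 36, 87)
mould [ 0.11049753 -0.08826678] 0.0011920929 [0.06870605796575546, 0.09283915162086487] (187, 390, 43, 46)
mould [ 0.50753701 -0.12357487] 0.042317986 [0.06690075248479843, 0.12043224275112152] (210, 115, 53, 97)
mould [ 0.49144295 -0.2421847 ] 0.1156168 [0.061377111822366714, 0.1196444034576416] (302, 139, 48, 92)
mould [ 0.50189513 -0.37108824] 0.0938797 [0.06115056201815605, 0.12011554092168808] (398, 141, 53, 92)
```

View pics/w1.png

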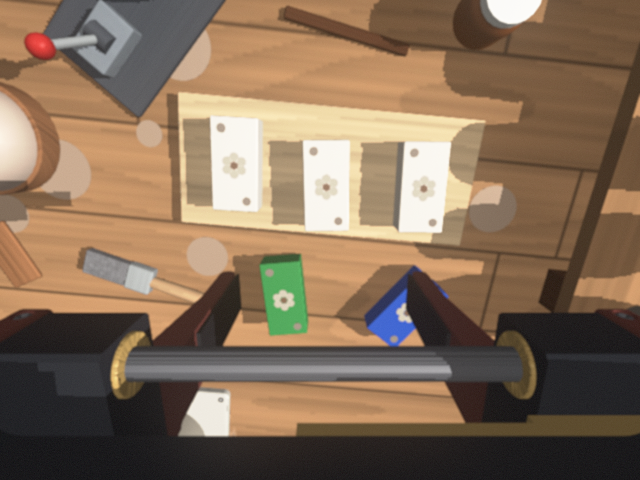

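The wrist view confirms the choice: white rosette moulds on the board at (235,163), (327,186) and (423,187). All three agree with the top view to about 1 mm. Next I'll weigh them.

```bash
cat >> h.py <<'E'
def fz(n=20):
    v=[]
    for _ in range(n): wait(.02); v.append(get_ft_force()[2])
    return np.mean(v),np.std(v)
E
python3 - <<'E'
from h import *
M={"R":(.5022,-.3705,.094),"Q":(.4915,-.2417,.109),"P":(.508,-.1195,.042)}
w={}
for k,(x,y,a) in M.items():
    move_pose([x,y,.10],quat(a)); wait(.2); b=fz(10)
    movel([x,y,.026],v=.12); command_gripper(0.0); g=get_grip_width()
    movel([x,y,.07],v=.08); wait(.3); f=fz(); w[k]=b[0]-f[0]
    print(k,"base",b,"held",f,"w",w[k]/9.81,"width",g*88,get_finger_force(),get_time())
    if w[k]>3.8: print("heavy",k); break
    movel([x,y,.0265],v=.06); command_gripper(1.0); movel([x,y,.10],v=.15)
print(get_tcp_pos())
E
```

```text
R base (np.float64(-0.07520336822875054), np.float64(0.42110089563985487)) held (np.float64(-0.15524174583152833), np.float64(0.6142903545818106)) w 0.008158856024747991 width 0.2413230342598818 0.0 6.55
Q base (np.float64(-0.005392703533348498), np.float64(0.5182980063142913)) held (np.float64(-0.021480604389324427), np.float64(0.4604135119492354)) w 0.0016399491188558543 width 0.4825189478457784 0.0 13.8333
P base (np.float64(-0.11397717063747752), np.float64(0.36984320183111924)) held (np.float64(-0.04518125198034813), np.float64(0.44746319485187563)) w -0.0070128357448653806 width 0.5751726986417105 0.0 21.0917
[ 0.50763091 -0.11940661  0.09965623]
```

Run:
```python
from h import *
t=read_camera("scene"); T,im=wrist("w2")
cv2.imwrite("pics/s2.png",np.hstack([cv2.resize(t[90:330,60:380],(400,300)),cv2.resize(im,(400,300))])[...,::-1])
print(get_tcp_pos(),get_joint_pos(),get_grip_width(),get_ee_rot())
```

```text
[ 0.50710492 -0.11926746  0.09892804] [-2.53845103e-01  3.94000864e-01  1.91807411e+00  1.03942270e-05
  8.31510271e-01  1.27495859e+00] 0.9990053228164121 [-2.74082315e-04  9.99779163e-01  2.09912613e-02 -9.57863140e-04]
```

View pics/s2.png

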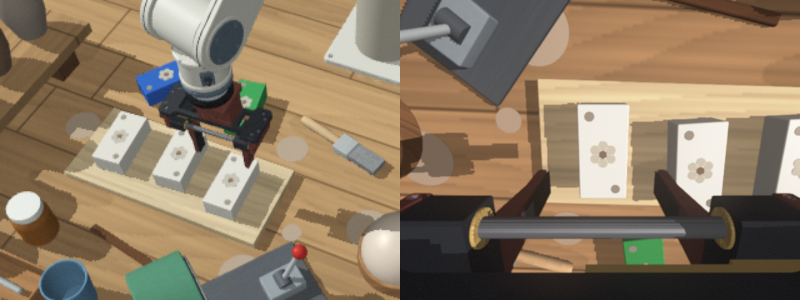

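The picture shows the hand straight over mould P (rosette at stitched (603,153), under the TCP) and all three moulds still in place, yet the fingers shut to zero. I'll step through one grasp to find out why.

Run:
```python
from h import *
T=np.load("pics/w2.npy"); im=cv2.imread("pics/w2.png")[...,::-1]
for c in blobs(white(im),1500): print("mould",*rect(c,"wrist",.058,T))
r=movel([.508,-.1195,.026],v=.1,until_force=8); print("hit",r,get_tcp_pos(),get_ft_force(),get_time())
_,a=wrist("w3")
command_gripper(0.4); print(get_grip_width(),get_finger_force(),get_tcp_pos(),get_time())
_,b=wrist("w4")
cv2.imwrite("pics/w34.png",np.hstack([cv2.resize(a,(400,300)),cv2.resize(b,(400,300))])[...,::-1])
```

```text
mould [ 0.50766027 -0.12039637] 0.03719771 [0.05977940186858177, 0.11976268142461777]
mould [ 0.49195054 -0.24217337] 0.10777986 [0.05941632017493248, 0.11950848996639252]
mould [ 0.50647348 -0.34769711] 0.2938434 [0.028783578425645828, 0.10599754750728607]
hit False [ 0.50836434 -0.11961569  0.02627534] [-0.2847809  -0.48052954  0.68850146] 24.975
0.3974873504274903 0.0 [ 0.50796746 -0.11948359  0.02595668] 25.9667
```

View pics/w34.png

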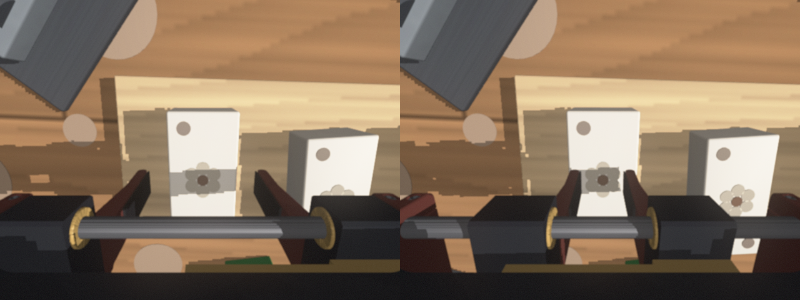

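The view shows the shut-down fingers hovering above the mould, with their shadow on the rosette at (600,180). The tips therefore end well short of the reported TCP, by about 45 mm from the pixel geometry. I'll measure that with a gentle touch on the mould's top.

Run:
```python
from h import *
z0=get_tcp_pos()[2]
try:
    r=movel([.508,-.1200,-.005],v=.03,until_force=3.5); print("hit",r,get_tcp_pos(),get_ft_force(),get_time())
except MotionError as e: print(e)
p=get_tcp_pos(); movel([p[0],p[1],.03],v=.1); print(get_tcp_pos(),get_time())
```

```text
hit True [ 0.50822059 -0.11967549  0.01914638] [-1.33785739  0.62609121  6.64006607] 26.475
[ 0.50868249 -0.1198041   0.0302137 ] 26.7333
```

Contact came at TCP z = 0.019 on a top face at z = 0.058, so the true tips sit about 39 mm behind the reported TCP. I'll correct for that and weigh again, starting with P.

```bash
cat >> h.py <<'E'
DZ=.039 # reported TCP lies this far beyond the true fingertips
E
python3 - <<'E'
from h import *
M={"P":(.508,-.1200,.04),"Q":(.4917,-.2420,.109),"R":(.5020,-.3708,.094)}
command_gripper(1.0)
for k,(x,y,a) in M.items():
    if k!="P": move_pose([x,y,.09-DZ],quat(a))
    b=fz(10)
    movel([x,y,.025-DZ],v=.12); command_gripper(0.0); g=get_grip_width()
    movel([x,y,.055-DZ],v=.08); wait(.15); f=fz(15); w=b[0]-f[0]
    print(k,"w",w/9.81,f,"width",g*88,get_finger_force(),get_tcp_pos(),get_time())
    if w>3.8: print("heavy",k); break
    if w<1.5: print("miss?"); break
    movel([x,y,.0255-DZ],v=.06); command_gripper(1.0); movel([x,y,.09-DZ],v=.2)
E
```

```text
P w 0.290407517196338 (np.float64(-2.7398426395575393), np.float64(0.3859399422457521)) width 60.15461452264705 29.995902478694916 [ 0.50777564 -0.11993338  0.01570424] 29.8333
Q w 0.2713700909216619 (np.float64(-2.987843206868583), np.float64(0.3570074516918057)) width 59.82632226319331 29.998856484889984 [ 0.4915398  -0.24191656  0.01572563] 34.4667
R w 0.43227431947309714 (np.float64(-4.480836914744076), np.float64(0.5240873598070769)) width 60.256940080553925 29.998666048049927 [ 0.50182426 -0.37068246  0.01567613] 39.125
heavy R
```

Mould R is the damp one, at 0.43 kg against 0.29 and 0.27. It is held. Before carrying it, I'll refine the crown from the stored pictures.

Run:
```python
from h import *
from scipy.optimize import least_squares
t=cv2.imread("pics/top0.png")[...,::-1]; s=cv2.imread("pics/scene0.png")[...,::-1]
for n,im,c in(("top",t,(252,246)),("scene",s,(379,288))):
    h=cv2.cvtColor(im,cv2.COLOR_RGB2HSV)
    print(n,"row",[tuple(int(v) for v in h[c[1],x,1:]) for x in list(range(c[0]-40,c[0]-22))+list(range(c[0]+22,c[0]+40))])
    print(n,"col",[tuple(int(v) for v in h[y,c[0],1:]) for y in list(range(c[1]-40,c[1]-22))+list(range(c[1]+22,c[1]+40))])
```

```text
top row [(147, 120), (147, 118), (146, 117), (146, 117), (147, 118), (146, 117), (147, 118), (148, 117), (150, 114), (153, 107), (137, 104), (87, 103), (66, 108), (61, 112), (62, 116), (60, 120), (61, 125), (63, 130), (51, 236), (52, 235), (54, 232), (56, 229), (58, 225), (61, 219), (65, 199), (98, 166), (146, 155), (154, 154), (129, 160), (109, 175), (106, 183), (112, 184), (123, 184), (132, 183), (139, 182), (144, 182)]
top col [(146, 157), (146, 150), (146, 147), (145, 142), (146, 129), (146, 112), (146, 110), (147, 128), (146, 140), (150, 143), (150, 155), (125, 155), (83, 150), (63, 157), (61, 167), (61, 177), (60, 186), (61, 193), (63, 171), (62, 165), (60, 157), (61, 147), (62, 136), (59, 125), (79, 120), (124, 138), (152, 154), (160, 137), (155, 123), (148, 143), (145, 163), (133, 171), (110, 179), (91, 185), (83, 187), (82, 187)]
scene row [(108, 189), (107, 190), (105, 190), (108, 189), (103, 191), (105, 189), (105, 187), (119, 171), (129, 156), (117, 159), (34, 204), (34, 213), (33, 216), (30, 219), (31, 222), (31, 225), (29, 225), (29, 226), (38, 155), (41, 151), (40, 148), (38, 146), (40, 142), (41, 142), (39, 138), (39, 136), (39, 131), (43, 125), (87, 117), (136, 116), (123, 120), (82, 125), (59, 125), (61, 126), (62, 127), (59, 126)]
scene col [(108, 185), (106, 187), (105, 192), (107, 190), (107, 186), (110, 178), (111, 181), (105, 189), (109, 189), (111, 170), (117, 126), (41, 174), (36, 191), (36, 198), (34, 202), (33, 208), (33, 209), (34, 211), (40, 167), (39, 163), (38, 159), (40, 154), (39, 150), (42, 145), (38, 140), (40, 140), (59, 146), (117, 168), (125, 172), (134, 129), (133, 107), (130, 104), (127, 104), (130, 106), (133, 102), (130, 106)]
```

Run:
```python
from h import *
from scipy.optimize import least_squares
L={}
for n,c,th,sz in(("top",(252,246),95,36),("scene",(379,288),80,44)):
    im=cv2.imread(f"pics/{n}0.png"); h=cv2.cvtColor(im,cv2.COLOR_BGR2HSV)
    m=(h[...,1]<th).astype(np.uint8); d=np.zeros_like(m); cv2.circle(d,c,sz,1,-1); m=cv2.morphologyEx(m*d,cv2.MORPH_OPEN,np.ones((5,5)))
    lab=cv2.connectedComponents(m)[1]; k=blobs(lab==lab[c[1],c[0]],500)[0]; print(n,cv2.minEnclosingCircle(k),cv2.boundingRect(k))
    p=k[:,0]; 
    if n=="scene": p=p[p[:,1]<290]
    L[n]=[ray(n,q) for q in p]
def res(v,ns):
    C=np.array([v[0],v[1],.035]); r=[]
    for n in ns:
        for o,d in L[n]:
            d=d/np.linalg.norm(d); r.append(np.linalg.norm(np.cross(C-o,d))-.07)
    return r
for ns in(["top"],["scene"],["top","scene"]):
    f=least_squares(res,[.508,.22],args=(ns,),loss="soft_l1",f_scale=.001); print(ns,f.x,np.std(f.fun))
```

```text
top ((251.8225860595703, 245.83871459960938), 28.99552345275879) (223, 218, 58, 57)
scene ((377.5567932128906, 279.51446533203125), 40.0897216796875) (338, 251, 75, 68)
['top'] [0.50906012 0.22156644] 0.0007569012271909949
['scene'] [0.49157702 0.2146113 ] 0.01256806953103759
['top', 'scene'] [0.50700333 0.22040433] 0.010783316809009982
```

Run:
```python
from h import *
from scipy.optimize import least_squares
L={}
for n,c,th,sz in(("top",(252,246),95,36),("scene",(380,288),52,40)):
    im=cv2.imread(f"pics/{n}0.png"); h=cv2.cvtColor(im,cv2.COLOR_BGR2HSV)
    m=(h[...,1]<th).astype(np.uint8); d=np.zeros_like(m); cv2.circle(d,c,sz,1,-1); m=cv2.morphologyEx(m*d,cv2.MORPH_OPEN,np.ones((5,5)))
    lab=cv2.connectedComponents(m)[1]; k=blobs(lab==lab[c[1],c[0]],500)[0]; print(n,cv2.boundingRect(k))
    p=k[:,0]
    if n=="scene": p=p[(p[:,1]<285)]
    L[n]=[ray(n,q) for q in p]
def res(v,ns):
    C=np.array([v[0],v[1],.035]); r=[]
    for n in ns:
        for o,d in L[n]:
            d=d/np.linalg.norm(d); r.append(np.linalg.norm(np.cross(C-o,d))-.07)
    return r
for ns in(["top"],["scene"],["top","scene"]):
    f=least_squares(res,[.508,.22],args=(ns,),loss="soft_l1",f_scale=.001); print(ns,f.x,np.std(f.fun))
```

```text
top (223, 218, 58, 57)
scene (349, 259, 62, 59)
['top'] [0.50906012 0.22156644] 0.0007569012271909949
['scene'] [0.51012579 0.22344258] 0.0012047413661229597
['top', 'scene'] [0.50979022 0.22248057] 0.001370812283421197
```

The top and scene views agree on the crown to about 2 mm, near (0.5095, 0.222). I'll carry the mould up beside the hump and take one close wrist look.

Run:
```python
from h import *
p=get_tcp_pos(); movel([p[0],p[1],.22-DZ],v=.2)
move_pose([.47,.11,.26-DZ],quat(.094)); wait(.15)
T,im=wrist("w5"); print(get_time(),get_tcp_pos(),get_grip_width()*88,get_ft_torque())
```

```text
42.0583 [0.47027713 0.10937962 0.2208774 ] 60.2532007387559 [ 0.06191785 -0.01403438  0.02975819]
```

View pics/w5.png

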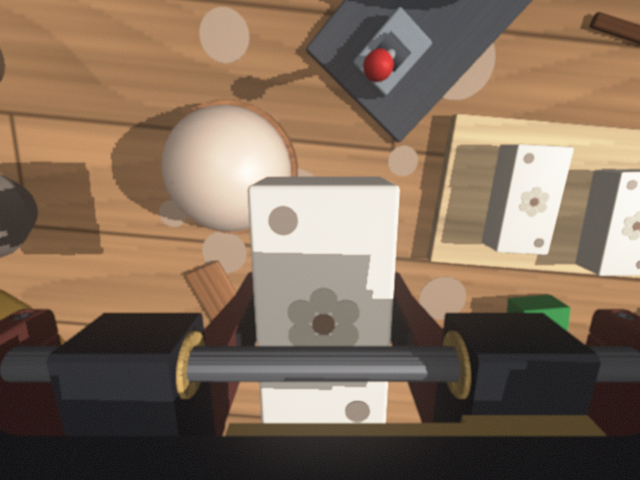

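The wrist view shows the dome at (225,165), the knob at (378,65), the plinth front corners at (308,48) and (403,140), and the held mould's rosette at (323,324).

Run:
```python
from h import *
from scipy.optimize import least_squares
T=np.load("pics/w5.npy"); im=cv2.imread("pics/w5.png"); h=cv2.cvtColor(im,cv2.COLOR_BGR2HSV)
print([int(v) for v in h[165,150:175,1]],[int(v) for v in h[90:120,225,1]])
m=((h[...,1]<85)).astype(np.uint8); d=np.zeros_like(m); cv2.circle(d,(228,167),72,1,-1); m=cv2.morphologyEx(m*d,cv2.MORPH_OPEN,np.ones((7,7)))
lab=cv2.connectedComponents(m)[1]; k=blobs(lab==lab[165,225],500)[0]; print(cv2.boundingRect(k))
p=k[:,0]; p=p[(p[:,1]<200)&((p[:,0]<235)|(p[:,1]<150))]
R=[ray("wrist",q,T) for q in p]
def res(v):
    C=np.array([v[0],v[1],.035]); return [np.linalg.norm(np.cross(C-o,dd/np.linalg.norm(dd)))-.07 for o,dd in R]
f=least_squares(res,[.509,.222],loss="soft_l1",f_scale=.001); print("hump",f.x,np.std(f.fun),len(p))
# held mould in tool frame
Tc=np.array(camera_info("wrist")["tool_from_camera"])
print("rosette in tool",onplane("wrist",(323,324),-.072,Tc))
# knob
kb=blobs(red(im[...,::-1]),50,(340,30,420,100))[0]; u=cv2.minEnclosingCircle(kb)[0]
a,da=ray("wrist",u,T)
for n,uv in(("top",(313.,196.5)),("scene",(299.4,291.6))):
    b,db=ray(n,uv); s=np.linalg.lstsq(np.c_[da,-db],b-a,rcond=None)[0]; print("knob",n,u,a+da*s[0],b+db*s[1])
c=[onplane("wrist",q,.012,T) for q in((308,48),(403,140),(530,0))]
for q in c: print(q[:2])
e=c[2]-c[1]; g=c[1]-c[0]; print("axis",np.arctan2(e[1],e[0]),np.arctan2(g[1],g[0])+np.pi/2)
```

```text
[119, 119, 115, 116, 119, 118, 121, 118, 115, 115, 109, 86, 62, 55, 55, 55, 55, 54, 53, 51, 53, 55, 53, 53, 53] [120, 119, 117, 116, 119, 119, 118, 117, 117, 123, 128, 130, 128, 128, 112, 75, 55, 53, 52, 54, 55, 52, 54, 53, 52, 53, 53, 52, 54, 51]
(162, 105, 137, 129)
hump [0.50648834 0.21989491] 0.00047743289664655834 195
rosette in tool [-0.00030633 -0.00015715 -0.072     ]
knob top (380.5, 63.83333206176758) [0.61221854 0.07543103 0.12246218] [0.61293117 0.07538382 0.12262902]
knob scene (380.5, 63.83333206176758) [0.61624949 0.07299154 0.10455465] [0.61525687 0.07839326 0.10359536]
[0.64542659 0.1420696 ]
[0.55883895 0.02270451]
[ 0.71257726 -0.08957632]
axis -0.6307977959809281 -0.6275714683274312
```

Run:
```python
from h import *
x,y=.508,.221
move_pose([x,y,.22-DZ],quat(.094))
movel([x,y,.120-DZ],v=.12); wait(.1); print(fz(5))
r=movel([x,y,.108-DZ],v=.015,until_force=2.2); wait(.2); print(r,get_tcp_pos(),"tip",get_tcp_pos()[2]+DZ,fz(8),get_ft_torque(),get_time())
```

```text
(np.float64(-4.652044439382002), np.float64(0.3621779764223451))
True [0.50797453 0.22102311 0.07326215] tip 0.11226214759073336 (np.float64(5.630650018140709), np.float64(0.3231124442278209)) [ 0.00491494  0.08515099 -0.01584174] 44.6833
```

Run:
```python
from h import *
p=get_tcp_pos(); movel([p[0],p[1],p[2]+.0005],v=.02); wait(.1); print(fz(6))
command_gripper(0.78); print(get_grip_width()*88,get_time()); command_gripper(1.0)
wait(.3); t=read_camera("scene"); 
p=get_tcp_pos(); movel([p[0],p[1],.24-DZ],v=.2); wait(.1)
T,im=wrist("w6"); t2=read_camera("scene"); cv2.imwrite("pics/s6.png",t2[...,::-1])
a=cv2.resize(t[210:360,280:480],(400,300)); b=cv2.resize(t2[210:360,280:480],(400,300)); c=cv2.resize(im,(400,300))
cv2.imwrite("pics/p6.png",np.hstack([b,c])[...,::-1]); print(get_time(),get_tcp_pos())
for c in blobs(white(im),3000): print(*rect(c,"wrist",.145,T),cv2.boundingRect(c))
```

```text
(np.float64(-4.0284531810353785), np.float64(0.42789861776338983))
68.62749296419838 45.5167
47.3667 [0.50713179 0.22068677 0.19952623]
[0.51331997 0.21196863] 0.093503594 [0.07912080734968185, 0.12876392900943756] (284, 151, 102, 158)
```

View pics/p6.png

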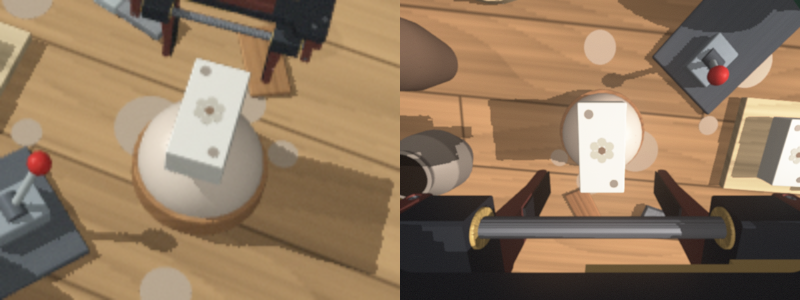

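The mould balances on the crown: wrist tile (602,150), scene tile (208,110). I'll check its tilt from the four top-face corners.

Run:
```python
from h import *
def pnp(n,im,roi,T,smax,vmin):
    h=cv2.cvtColor(im,cv2.COLOR_BGR2HSV); m=((h[...,1]<smax)&(h[...,2]>vmin)).astype(np.uint8)
    m=cv2.morphologyEx(m,cv2.MORPH_CLOSE,np.ones((9,9))); m=cv2.morphologyEx(m,cv2.MORPH_OPEN,np.ones((9,9))) if n=="wrist" else m
    k=max(blobs(m,200,roi),key=cv2.contourArea); hull=cv2.convexHull(k)
    q=cv2.approxPolyN(hull,4)[0].astype(float) if hasattr(cv2,"approxPolyN") else cv2.boxPoints(cv2.minAreaRect(k))
    d=[np.linalg.norm(q[i]-q[(i+1)%4]) for i in range(4)]
    if d[0]<d[1]: q=np.roll(q,-1,0)
    o=np.array([[-60,30,0],[60,30,0],[60,-30,0],[-60,-30,0]])/1000.
    K=np.array(camera_info(n)["intrinsics"]); F=np.diag([1,-1,-1.])
    for oo in(o,o*[1,-1,1]):
        for rv,tv in zip(*cv2.solvePnPGeneric(oo,q,K,None,flags=cv2.SOLVEPNP_IPPE)[1:3]):
            R=T[:3,:3]@F@cv2.Rodrigues(rv)[0]; c=T[:3,:3]@F@tv[:,0]+T[:3,3]
            e=np.abs(cv2.projectPoints(oo,rv,tv,K,None)[0][:,0]-q).max()
            if abs(R[2,2])>.8: print(n,q.round(1).tolist(),"c",c.round(4),"normal",(R[:,2]*np.sign(R[2,2])).round(3),"err",e.round(2))
pnp("wrist",cv2.imread("pics/w6.png"),(270,140,400,320),np.load("pics/w6.npy"),28,200)
pnp("scene",cv2.imread("pics/s6.png"),(355,230,415,300),np.array(camera_info("scene")["T"]),35,215)
```

```text
wrist [[401.0, 165.0], [357.0, 307.0], [289.0, 307.0], [284.0, 165.0]] c [0.5163 0.2156 0.1895] normal [-0.366 -0.138  0.92 ] err 5.36
wrist [[401.0, 165.0], [357.0, 307.0], [289.0, 307.0], [284.0, 165.0]] c [0.5163 0.2156 0.1895] normal [-0.366 -0.138  0.92 ] err 5.36
```

Run:
```python
from h import *
o=np.array([[60,30,0],[60,-30,0],[-60,-30,0],[-60,30,0]])/1000.
def go(n,f,q,T):
    g=cv2.cvtColor(cv2.imread(f),cv2.COLOR_BGR2GRAY); q=np.array(q,np.float32).reshape(-1,1,2)
    q2=cv2.cornerSubPix(g,q.copy(),(3,3),(-1,-1),(cv2.TERM_CRITERIA_EPS+cv2.TERM_CRITERIA_MAX_ITER,50,.01))
    K=np.array(camera_info(n)["intrinsics"]); F=np.diag([1,-1,-1.]); print(n,q2[:,0].round(1).tolist())
    r=cv2.solvePnPGeneric(o,q2,K,None,flags=cv2.SOLVEPNP_IPPE)
    for rv,tv in zip(r[1],r[2]):
        R=T[:3,:3]@F@cv2.Rodrigues(rv)[0]; c=T[:3,:3]@F@tv[:,0]+T[:3,3]
        e=np.abs(cv2.projectPoints(o,rv,tv,K,None)[0]-q2).max(); print("  c",c.round(4),"x",R[:,0].round(3),"n",R[:,2].round(3),"err",e.round(2))
go("wrist","pics/w6.png",[(286,163),(362,165),(358,307),(286,306)],np.load("pics/w6.npy"))
go("scene","pics/s6.png",[(389.5,294),(363.5,286.5),(378.5,239.5),(404.5,246.5)],np.array(camera_info("scene")["T"]))
```

```text
wrist [[284.1000061035156, 163.89999389648438], [361.8999938964844, 162.8000030517578], [357.79998779296875, 307.20001220703125], [287.79998779296875, 306.20001220703125]]
  c [0.5075 0.2208 0.1397] x [ 0.995  0.091 -0.035] n [0.035 0.002 0.999] err 0.63
  c [0.514  0.2214 0.1397] x [ 0.862  0.078 -0.501] n [0.499 0.049 0.865] err 4.26
scene [[390.5, 293.6000061035156], [362.79998779296875, 285.70001220703125], [378.0, 238.60000610351562], [404.6000061035156, 246.1999969482422]]
  c [0.4881 0.2193 0.1088] x [ 0.995  0.09  -0.05 ] n [0.049 0.017 0.999] err 0.15
  c [0.491  0.2196 0.1086] x [ 0.516 -0.007 -0.857] n [0.846 0.165 0.508] err 0.63
```

The tilt is only about 2–3° and the mould is stable, so I leave it. Next is the lever: fingers shut, approaching from the side of the knob away from the drum.

Run:
```python
from h import *
yaw=-.63; d=np.array([np.cos(yaw),np.sin(yaw)]); k=np.array([.616,.076])
command_gripper(0.0)
s=k-.045*d
move_pose([*s,.24-DZ],quat(yaw)); movel([*s,.093-DZ],v=.15); print(get_time(),get_tcp_pos())
e=k+.063*d
r=movel([*e,.093-DZ],v=.07,until_force=10); p=np.array(get_tcp_pos()); print(r,"travel past knob start",(p[:2]-k)@d,get_ft_force(),get_time())
wait(.1); T,im=wrist("w7"); cv2.imwrite("pics/s7.png",read_camera("scene")[...,::-1])
```

```text
50.45 [0.58034502 0.10279149 0.0548435 ]
True travel past knob start 0.04981772934193544 [-1.70096845  2.11660713  1.95844192] 51.6917
```

Run:
```python
from h import *
yaw=-.63; d=np.array([np.cos(yaw),np.sin(yaw)]); k=np.array([.616,.076])
r=movel([*(k+.063*d),.093-DZ],v=.05,until_force=14); p=np.array(get_tcp_pos()); print(r,(p[:2]-k)@d,get_ft_force(),get_time())
p2=p[:2]-.035*d; movel([*p2,p[2]],v=.15); movel([*p2,.24-DZ],v=.25); 
move_pose([.42,.02,.32-DZ],quat(-.2)); wait(.1)
T,im=wrist("w8"); t=read_camera("top"); s=read_camera("scene"); print(get_time())
f=lambda i,roi,a:cv2.minEnclosingCircle(blobs(red(i),a,roi)[0])[0]
ut,us=f(t,(280,140,370,230),15),f(s,(230,270,330,330),15); q,er=tri(ut,us); print(ut,us,q,er,"knob shift",(q[:2]-[.616,.077])@d)
print(get_tcp_pos())
cv2.imwrite("pics/p8.png",np.hstack([cv2.resize(s[200:380,150:450],(400,300)),cv2.resize(t[80:300,200:540],(400,300))])[...,::-1])
```

```text
True 0.04949923896455179 [-3.28787556  1.83138596  2.366771  ] 52.1
54.3917
(334.0, 171.5) (266.53570556640625, 307.3214416503906) [0.67631614 0.02995075 0.10466521] 0.004690365134820046 knob shift 0.07645591638110437
[0.42057513 0.02014456 0.2803972 ]
```

View pics/p8.png

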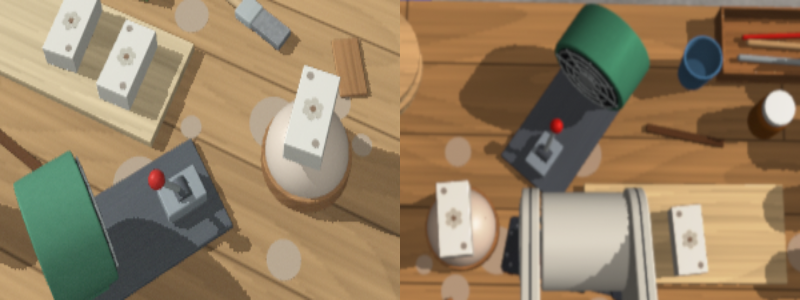

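The knob has moved 76 mm, its full travel, to (157,180) in the scene tile. The damp mould still balances on the hump at (312,110), and both dry moulds lie flat on the board. I'll hand in.

```bash
python3 -c "
from station import *
print(get_time(),job_done())"
```

```text
the job is handed in; nothing more can be done
54.3917 None
```

I handed the job in at 54.4 s: the damp mould (R, the far-right one, weighed at about 0.43 kg) is balanced on the hump about 2–3° off level, the two dry moulds lie flat on the board, and the fan lever is pushed fully over.

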